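# Swing the mixer tap over the pot and set it to cold

## Robot

A 7-joint arm with a two-finger parallel gripper is mounted at the origin on the work surface. World frame = base frame: x ahead of the robot, y to its left, z up, the work surface at z = 0. Lengths are in m, angles in rad, forces in N, time in s.
With the tool pointing down it reaches from about 0.425 to 0.925 m from the base axis. Payload 6.8 kg.
Tool frame: the origin (TCP) lies on the centre line of the jaws, within the pads' length; the fingertips stand 14 mm ahead of it and the grasp point (between the pads) lies 5 mm behind it (r.tips_ahead is the distance from the TCP to the fingertips, in m); z points along the fingers, y is the line along which they close (so a half turn about z gives the same grasp; the last joint's range is limited). The gripper opens to 85 mm and grips with 20 to 120 N. Pads are 22 mm wide; open, the fingers measure 114 mm over their backs; the gripper's body (76 mm by 85 mm) begins 54 mm behind the grasp point. The pads swing forward as they close: fully open they stand 13 mm farther back than shut.
Start: joints at [-1.336, 0.477, 0.022, 1.555, -0.011, 1.109, -0.083], TCP at [0.227, 0.636, 0.245] pointing down, gripper open.
Joint ranges: [-2.96, 2.96], [-0.34, 2.1], [-1.41, 1.46], [0.24, 2.44], [-1.37, 4.51], [0.17, 1.92], [-2.96, 2.96]. Speed limits (rad/s): [2.39, 2.39, 3.14, 3.14, 3.14, 3.14, 3.14].

## Interface

Orientations are given as a rotation vector (axis times angle).
In Python, from bench import r, eyes gives the robot as it stands.
- The arm moves only by the tool step_arm, never from a script. Its argument "rows" is a list of rows, each a list of 6 numbers: the shift along the world's x, y, z in units of 60 cm (1.0 is 60 cm), then the turn, a rotation vector about the world's x, y, z in units of pi rad (1.0 is pi rad). In form: [[x, y, z, rx, ry, rz], ...]. A call has 1 to 5 rows; each row is the pose to reach, as a shift and turn from the pose commanded when the call began, turning the shorter way round; what a row does not reach only later rows make up. A row lasts 1/12 s, in which the tool goes at most 41.7 mm and 7.16 degrees, less where a joint would pass 70% of its speed; a pose out of reach is approached as far as the arm can. A call with a number of a shift or a turn outside -1 to 1 is refused whole. A call with a gripper value outside its range is refused whole. "jaw" is the closure, from 0 (fully open) to 1 (shut), set as the call begins (left out, the last holds). The fingers move at their own pace and stop on an object; "squeeze" is the grip in N (left out, the last holds). Time passes only in rows, so rows that repeat a pose let the fingers close. It gives the time, the measured TCP pose, the force, the opening and the grip force at its end, in the units of the state.
- r.get_obs(): the state, without advancing time (a new reading comes with each control period).
- eyes.grab_frame(name): name is "scene" or "side" or "wrist"; returns the picture (384x512x3 uint8, red, green, blue); there is no depth.
- eyes.camera_info(name): a dict with "mtx" (3x3 intrinsics, pixels), "k1" (the pictures are not rectified: a ray, as slopes to the right and down, at radius r is drawn at 1 + k1 r^2 times it, then the intrinsics apply), "extrinsics" (4x4, takes a point from camera to world coordinates); the wrist camera has in their place "tool_from_camera" (4x4, takes a point from camera to tool coordinates, whose origin is the TCP and whose axes are the flange's). Camera axes: x right, y down, z forward; pixel columns grow to the right and rows downward; lengths in m; the calibration is good to about 2 mm. A picture is of the moment at which its call begins: read the wrist's pose just before it. camera_info takes no time and is no camera call.
- r.hand_in(): hands the job in; it is judged then, once.
The state is a dict: "clock": time; "joints": joint angles; "qvel": joint speeds; "tau": joint torques, N m; "tcp_pos": TCP position; "orientation": TCP orientation; "contact_force": force on the tool from outside, world axes, zero at the start; "moment": the same for the moment, N m; "grip_width": finger opening in m; "gripper_force": force on a finger pad.
Only numpy, scipy, OpenCV 4.12 (cv2) and the standard library are available. Lean on these libraries where they do the work, as an engineer would, in place of code of your own. Each camera call takes 0.05 s, during which the arm holds its last target. There are 200 camera calls.

## Task

I am about to fill the cooking pot with cold water. With a fingertip, swing the tap's spout round until its outlet is over the middle of the pot (as near as it will go), and push the lever on top of the tap sideways all the way to cold, its stop on the side away from the robot. Do not lift the lever, the water stays off for now; push gently without gripping anything, leave the pot, the bowl, the soap bottle and the mug where they stand, and finish clear of everything.

Things in the scene. Friction and masses are not known exactly. Their poses are not given: they have to be found in the camera images.
- tap_axis (a point): where the tap's upright axis meets the sink's rim (4 mm above the worktop). The stainless mixer tap stands here on the sink's rim, on the robot's left of the sink bowl: a 47 mm thick column 157 mm high whose spout and lever both turn about this one upright axis. The world's -y direction leads from the tap out over the middle of the sink. Heights above this point are the same wherever the sink is
- spout: the swivel spout, a 21 mm round steel tube; origin at tap_axis, its own -y axis points along the spout. The tube's centre line rises in a straight line from 85 mm above tap_axis at the column to 143 mm above it at 185 mm from the axis, is highest (145 mm) at 203 mm and bends down to the outlet at 220 mm from the axis
- spout_outlet (a point): centre of the downward-facing outlet at the spout's free end, 220 mm from the tap's axis and 105 mm above tap_axis; the outlet nozzle is 25 mm in diameter
- spout_swing (a joint): swing of the spout about the tap's upright axis, rad; 0 = pointing to world -y, straight out over the sink; positive = free end swung towards world +x (away from the robot); stops at -1.3 and +1.3. Stiff turning friction of 0.35 N m (about 2 N at the free end); it stays where it is left
- lever: the flat steel lever handle on top of the tap, 14 mm wide, 8 mm thick; it sticks out from the axis above the spout and rises to its free end 120 mm from the axis, about 185 mm above tap_axis (rounded end 17 mm wide). Origin on the tap's axis, 146 mm above tap_axis, its own -y axis points along the lever
- lever_mid (a point): a point on the lever's centre line 85 mm from the tap's axis, 171 mm above tap_axis: a good place to push sideways. The spout's top at this distance from the axis is 119 mm above tap_axis, so a fingertip fits in between
- lever_end (a point): free end of the lever, 120 mm from the tap's axis
- lever_turn (a joint): turn of the lever about the tap's upright axis (hot to cold), rad; 0 = pointing to world -y; positive = free end turned towards world +x, away from the robot. Hard stops at -0.8 (hot) and +0.8 (cold). Turning friction 0.15 N m (about 2 N at lever_mid); it stays where it is left
- lever_lift (a joint): lift of the lever, rad; 0 = down, water off (as at the start); grows to 0.45 as the lever's end is lifted (water on)
- pot: stainless cooking pot with straight sides and two small loop handles; 160 mm in diameter, 110 mm high, 0.9 kg or so, standing on the bottom of the sink, 160 mm below the worktop, to one side or other of the middle. Origin at the centre of its underside, its handles point along its own +y and -y
- pot_mouth (a point): centre of the pot's open mouth, in the plane of its rim, about 50 mm below the worktop
- bowl: plain steel mixing bowl without handles, 164 mm across at the rim, 75 mm high, standing in the sink beside the pot; origin at the centre of its underside. Leave it alone
- soap: white washing-up liquid bottle with a green band and a narrow cap, 62 mm in diameter, 190 mm high, standing on the worktop beyond the tap (+y); origin at the centre of its underside. Leave it alone
- mug: white mug, 80 mm in diameter, 92 mm high, standing on the worktop on the -y side of the sink; origin at the centre of its underside. Leave it alone
There are look-alikes about, which are no part of the job. What is shaped like the pot but green is not meant.

How it is judged:
At the end, for the whole second after the job is handed in: the spout's outlet is at rest over the pot, within 38 mm sideways of the centre of its mouth; the lever is within 0.12 rad of its cold stop and still down (lift under 0.1 rad); the pot stands upright within 15 mm of where it was (horizontal distance between spout_outlet and pot_mouth below 0.038 m and value of joint lever_turn above 0.68 rad and value of joint lever_lift below 0.1 rad and velocity of joint spout_swing between -0.05 and 0.05 rad/s and distance of pot from where it was at the start of the episode below 0.015 m and angle between pot's own z axis and vertical below 0.1 rad); the robot touches nothing.
It fails at once if the lever is lifted and the water turned on (value of joint lever_lift above 0.12 rad).
It fails at once if the pot is lifted or shifted by more than 15 mm instead of the spout being swung (distance of pot from where it was at the start of the episode above 0.015 m).
It fails at once if the bowl, soap bottle or mug is shifted, tipped or lifted (moved more than 15 mm) (distance of any of bowl, soap, mug from where it was at the start of the episode above 0.015 m).
It fails at once if the spout or the lever is gripped instead of pushed (over 40 N between fingers and spout, or between fingers and lever before it is near its cold stop) (contact force between the fingers and spout above 40 N or (contact force between the fingers and lever above 40 N and value of joint lever_turn below 0.75 rad)).
It fails at once if the lever is rammed against its stop (over 100 N) (contact force between the fingers and lever above 100 N).
It also fails if it takes over 58 s, if anything falls off the work surface, if the arm or the gripper's body presses on something with over 40 N, if the wrist force passes 120 N, or if a joint passes its speed limit or range.

## Working session

There is one attempt and no reset: what is moved stays moved. The work goes in short steps, Python scripts to look and compute and a tool call to move; the robot and the scene stay as the last step left them, time stands still between calls to the robot, and variables do not carry over. Pictures are saved under pics/ and viewed, at most 10 in all, crops included, and the job is handed in when it is done.

Besides the shell and the picture viewer there is one more tool, called after ">>>" as name(argument=value, ...) on one line, values as JSON. step_arm: Moves the arm, as the interface text tells. Shifts and turns lie within -1 to 1; 1 stands for 60 cm of shift or pi rad of turn. Its arguments: {"type":"object","properties":{"rows":{"type":"array"},"jaw":{"type":"number"},"squeeze":{"type":"number"}},"required":["rows"]}

```bash
mkdir -p pics
cat > h.py <<'E'
import numpy as np, cv2
from bench import r, eyes
def ray(n,u,v):
    c=eyes.camera_info(n);k=np.array(c['mtx']);k1=c['k1']
    d=cv2.undistortPoints(np.array([[[u,v]]],float),k,np.array([k1,0,0,0.]))[0,0]
    T=np.array(c['extrinsics']);return T[:3,3],T[:3,:3]@np.r_[d,1]
def onz(n,u,v,z):
    o,d=ray(n,u,v);return o+d*(z-o[2])/d[2]
def proj(n,P):
    c=eyes.camera_info(n);T=np.linalg.inv(np.array(c['extrinsics']));
    p=cv2.projectPoints(np.atleast_2d(np.array(P,float)),cv2.Rodrigues(T[:3,:3])[0],T[:3,3],np.array(c['mtx']),np.array([c['k1'],0,0,0.]))[0]
    return p[:,0]
E
python3 - <<'E'
from h import *
for n in ('scene','side'):
    im=eyes.grab_frame(n);cv2.imwrite(f'pics/{n}0.png',cv2.resize(im[:,:,::-1],(800,600),interpolation=cv2.INTER_CUBIC))
    np.save(f'{n}0.npy',im)
    c=eyes.camera_info(n);print(n,np.round(c['mtx'],1).tolist(),c['k1'],np.round(c['extrinsics'],3).tolist())
print(r.get_obs())
E
```

```text
scene [[459.9, 0.0, 258.5], [0.0, 459.9, 187.6], [0.0, 0.0, 1.0]] -0.13762471528165715 [[0.592, 0.621, -0.513, 1.177], [0.806, -0.457, 0.377, -0.399], [-0.0, -0.637, -0.771, 1.032], [0.0, 0.0, 0.0, 1.0]]
side [[492.3, 0.0, 248.0], [0.0, 492.3, 197.5], [0.0, 0.0, 1.0]] -0.044940915058121644 [[0.923, -0.264, 0.279, 0.069], [-0.384, -0.653, 0.653, -0.933], [0.01, -0.71, -0.704, 1.112], [0.0, 0.0, 0.0, 1.0]]
{'clock': 0.1, 'joints': array([-1.33611118,  0.47769472,  0.02234396,  1.55636665, -0.01147728,
        1.10927254, -0.08312576]), 'qvel': array([ 0.00082759, -0.00130545, -0.00073023, -0.00285467, -0.00021734,
        0.0008199 , -0.00030176]), 'tau': array([ 4.30711036e-03, -5.97765470e+01,  1.61357224e+00, -2.81956154e+01,
        1.27708921e-02,  5.04113719e-03,  2.92318660e-06]), 'tcp_pos': array([0.22671964, 0.6352446 , 0.24443223]), 'orientation': array([-5.35784711e-01, -3.09542578e+00,  2.52419160e-03]), 'contact_force': array([-0.49062182, -0.52611832,  0.51944285]), 'moment': array([-0.0442386 , -0.04889863, -0.02201739]), 'gripper_force': 0.0, 'grip_width': 0.08556807583949612}
```

View pics/scene0.png

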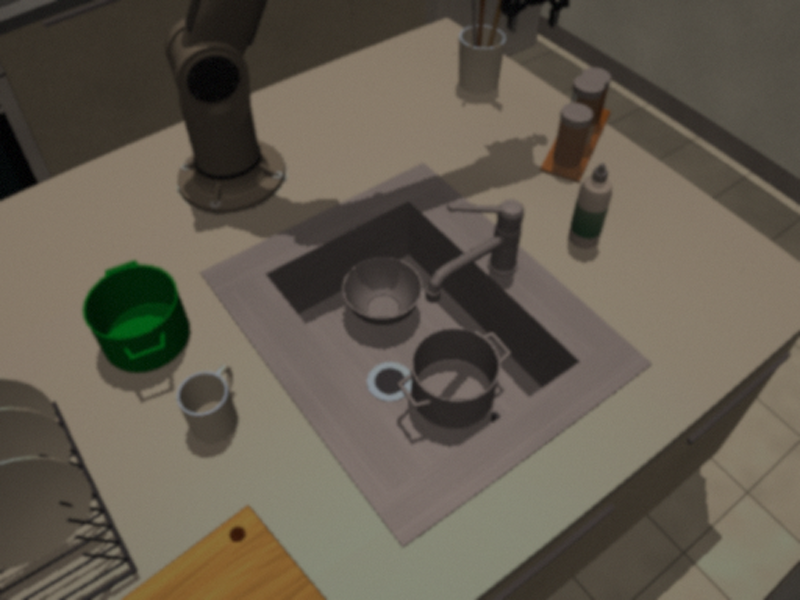

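View pics/side0.png

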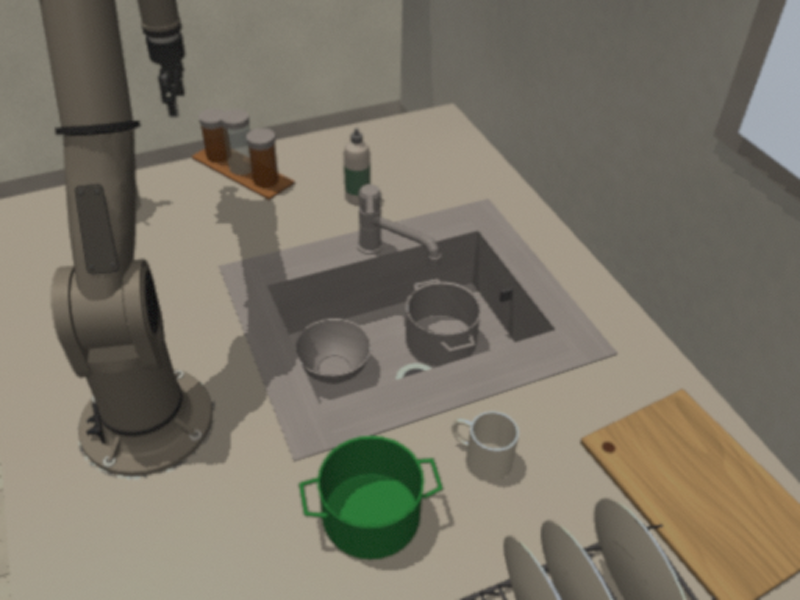

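The scene view shows the tap column with its base at (503,272) and top at (510,207). The outlet is at (433,294), the lever end at (449,208), the pot mouth centred at about (455,363), and the bowl at (381,290). In the side view the column base is at (371,246), the outlet at (435,257), and the pot mouth at about (442,310).

Run:
```python
from h import *
s=1.5625
def p(n,u,v,z,l): print(n,l,np.round(onz(n,u/s,v/s,z),3))
def tri(a,b,l):
    o1,d1=ray('scene',a[0]/s,a[1]/s);o2,d2=ray('side',b[0]/s,b[1]/s)
    t=np.linalg.lstsq(np.c_[d1,-d2],o2-o1,rcond=None)[0];A=o1+d1*t[0];B=o2+d2*t[1];print(l,np.round((A+B)/2,3),round(np.linalg.norm(A-B),4))
p('scene',503,270,.004,'base');p('side',371,245,.004,'base')
p('scene',511,206,.161,'top');p('side',371,192,.161,'top')
p('scene',433,294,.109,'outlet');p('side',435,257,.109,'outlet')
p('scene',449,208,.189,'levend')
tri((433,294),(435,257),'outlet')
# pot rim ellipse extreme points
for n,pts in (('scene',[(412,368),(499,362),(460,329),(452,398)]),('side',[(405,305),(479,312),(443,283),(440,338)])):
    for q in pts: p(n,*q,-.05,'rim')
p('scene',595,250,0,'soapbottom');p('scene',600,170,.19,'soaptop');p('side',357,132,.19,'soaptop')
p('scene',205,390,.092,'mugtop')
```

```text
scene base [0.559 0.29  0.004]
side base [0.551 0.294 0.004]
scene top [0.549 0.295 0.161]
side top [0.546 0.279 0.161]
scene outlet [0.593 0.09  0.109]
side outlet [0.61  0.096 0.109]
scene levend [0.511 0.185 0.189]
outlet [0.602 0.082 0.123] 0.0006
scene rim [ 0.607  0.038 -0.05 ]
scene rim [ 0.69   0.173 -0.05 ]
scene rim [ 0.59   0.163 -0.05 ]
scene rim [ 0.698  0.056 -0.05 ]
side rim [ 0.569  0.14  -0.05 ]
side rim [ 0.707  0.061 -0.05 ]
side rim [ 0.675  0.173 -0.05 ]
side rim [ 0.597  0.024 -0.05 ]
scene soapbottom [0.625 0.476 0.   ]
scene soaptop [0.594 0.467 0.19 ]
side soaptop [0.585 0.461 0.19 ]
scene mugtop [ 0.526 -0.302  0.092]
```

Run:
```python
from h import *
a=np.load('scene0.npy')[100:290,210:400,::-1];b=np.load('side0.npy')[80:250,170:340,::-1]
f=lambda x:cv2.resize(cv2.convertScaleAbs(x,alpha=1.6),(400,400),interpolation=cv2.INTER_CUBIC)
cv2.imwrite('pics/c.png',np.hstack([f(a),f(b)]))
```

```text
(no output)
```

View pics/c.png

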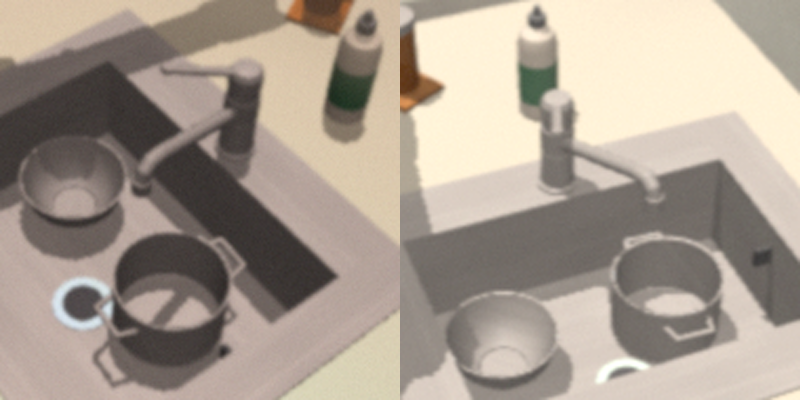

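The crop shows the outlet underside at (141,188) in the left half and (655,199) in the right half. The pot rim spans x 113–229 and 609–722, and the flange of the column base is near (236,152) and (557,185).

Run:
```python
from h import *
A=lambda u,v:('scene',210+u/2.105,100+v/2.105)
B=lambda u,v:('side',170+(u-400)/2.353,80+v/2.353)
o=lambda q,z,l:print(l,np.round(onz(*q,z),3))
o(A(141,188),.109,'out');o(B(655,199),.109,'out')
o(A(236,154),.008,'base');o(B(557,186),.008,'base')
o(A(171,280),-.05,'pot');o(B(666,277),-.05,'pot')
for c in [(.645,.103),(.650,.105),(.640,.10)]:
  t=np.linspace(0,2*np.pi,8,endpoint=False)
  P=np.c_[c[0]+.08*np.cos(t),c[1]+.08*np.sin(t),-.05+0*t]
  a=proj('scene',P);b=proj('side',P)
  print(c,np.round((a-[210,100])*2.105)[[0,2,4,6]].tolist(),np.round((b-[170,80])*2.353+[400,0])[[0,2,4,6]].tolist(),'ext',np.round((a.min(0)-[210,100])*2.105),np.round((a.max(0)-[210,100])*2.105),np.round((b.min(0)-[170,80])*2.353+[400,0]),np.round((b.max(0)-[170,80])*2.353+[400,0]))
print('base at .55,.288',[ (np.round((proj('scene',P)-[210,100])*2.105),np.round((proj('side',P)-[170,80])*2.353+[400,0])) for P in ([.55,.288,.004],[.55,.288,.161])])
print('lev end',onz(*A(163,70),.19))
```

```text
out [0.596 0.087 0.109]
out [0.61  0.096 0.109]
base [0.563 0.286 0.008]
base [0.543 0.279 0.008]
pot [ 0.646  0.105 -0.05 ]
pot [ 0.638  0.099 -0.05 ]
(0.645, 0.103) [[208.0, 321.0], [214.0, 252.0], [133.0, 242.0], [122.0, 311.0]] [[719.0, 260.0], [646.0, 239.0], [618.0, 289.0], [694.0, 312.0]] ext [110. 233.] [229. 331.] [617. 239.] [723. 312.]
(0.65, 0.105) [[211.0, 323.0], [218.0, 253.0], [136.0, 243.0], [125.0, 312.0]] [[721.0, 258.0], [648.0, 237.0], [621.0, 287.0], [697.0, 310.0]] ext [114. 235.] [232. 333.] [620. 237.] [725. 310.]
(0.64, 0.1) [[203.0, 320.0], [210.0, 250.0], [129.0, 240.0], [117.0, 309.0]] [[717.0, 262.0], [643.0, 241.0], [616.0, 291.0], [692.0, 314.0]] ext [106. 232.] [224. 330.] [615. 241.] [720. 314.]
base at .55,.288 [(array([[231., 150.]]), array([[559., 183.]])), (array([[243.,  70.]]), array([[559.,  96.]]))]
lev end [0.51225022 0.18382796 0.19      ]
```

The tap axis is at about (0.551, 0.288) and the pot at (0.644, 0.105). The spout is at +0.25 rad and needs about +0.47. The lever is at about −0.36 and needs 0.8. I'll start moving now, with the jaws shut, high, and yawed about +40°.

>>> step_arm(rows=[[0.03,-0.04,0.05,0,0,0.035],[0.07,-0.1,0.08,0,0,0.07],[0.105,-0.16,0.09,0,0,0.105],[0.14,-0.22,0.09,0,0,0.14],[0.175,-0.28,0.09,0,0,0.175]], jaw=1)

```text
clock: 0.52
tcp_pos: [0.3297, 0.4714, 0.2998]
orientation: [-0.333, 3.123, 0.001]
contact_force: [1.3, -0.0, -0.0]
grip_width: 0.0256
gripper_force: 0.0
```

>>> step_arm(rows=[[0.035,-0.055,0,0,0,0.035],[0.07,-0.11,0,0,0,0.045],[0.105,-0.17,0,0,0,0.045],[0.14,-0.23,0,0,0,0.045],[0.175,-0.285,0,0,0,0.045]])

```text
clock: 0.93
tcp_pos: [0.4344, 0.2994, 0.2991]
orientation: [0.543, -3.094, 0.001]
contact_force: [0.9, -0.2, -0.1]
grip_width: 0.0001
gripper_force: 0.0
```

>>> step_arm(rows=[[0.035,-0.055,0,0,0,0],[0.07,-0.115,0,0,0,0],[0.11,-0.175,0,0,0,0],[0.145,-0.235,0,0,0,0],[0.17,-0.285,0,0,0,0]])

```text
clock: 1.35
tcp_pos: [0.5369, 0.128, 0.2991]
orientation: [-0.542, 3.094, -0.001]
contact_force: [0.6, 0.3, 1.2]
grip_width: 0.0
gripper_force: 0.0
```

>>> step_arm(rows=[[0.015,-0.025,0,0,0,0],[0.015,-0.03,-0.03,0,0,0],[0.015,-0.03,-0.08,0,0,0],[0.015,-0.03,-0.08,0,0,0]])

```text
clock: 1.68
tcp_pos: [0.5418, 0.1116, 0.2464]
orientation: [0.541, -3.086, 0.002]
contact_force: [-0.5, -0.8, -1.4]
grip_width: -0.0
gripper_force: 0.0
```

Run:
```python
from h import *
print(r.get_obs()['tcp_pos'])
a=eyes.grab_frame('scene')[100:290,210:400,::-1];b=eyes.grab_frame('side')[80:250,170:340,::-1]
f=lambda x:cv2.resize(cv2.convertScaleAbs(x,alpha=1.6),(400,400),interpolation=cv2.INTER_CUBIC)
cv2.imwrite('pics/d.png',np.hstack([f(a),f(b)]))
```

```text
[0.54183042 0.11164686 0.24640461]
```

View pics/d.png

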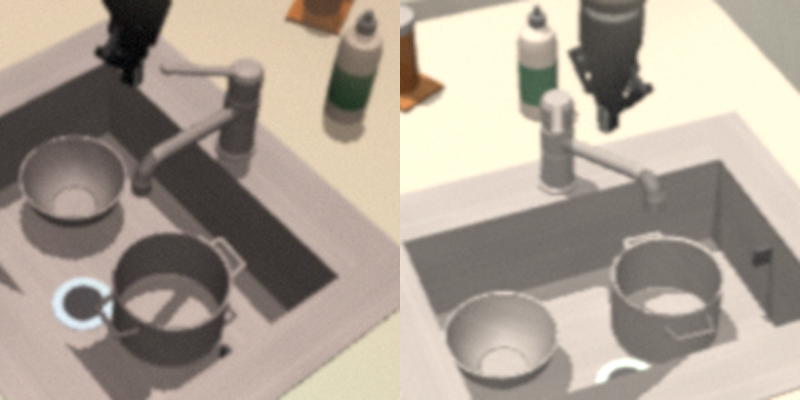

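The picture shows the fingertip hovering at (130,82) left and (607,130) right, robot-side of the spout and clear of the lever. I'll lower it beside the spout.

Run:
```python
from h import *
P=[[.542,.112,.232]]
print((proj('scene',P)-[210,100])*2.105,(proj('side',P)-[170,80])*2.353+[400,0])
```

```text
[[132.77742643  83.25009908]] [[605.09310071 129.23584111]]
```

>>> step_arm(rows=[[0,-0.01,-0.05,0,0,0],[0,-0.01,-0.1,0,0,0],[0,-0.01,-0.15,0,0,0],[0,-0.01,-0.18,0,0,0],[0,-0.01,-0.18,0,0,0]])

```text
clock: 2.2
tcp_pos: [0.5431, 0.1073, 0.1412]
orientation: [0.545, -3.089, 0.001]
contact_force: [-0.5, 0.2, 0.8]
grip_width: -0.0002
gripper_force: 0.0
```

>>> step_arm(rows=[[0.015,0,0,0,0,0],[0.025,0,0,0,0,0],[0.035,0,0,0,0,0],[0.045,0,0,0,0,0],[0.055,0,0,0,0,0]])

```text
clock: 2.62
tcp_pos: [0.5788, 0.1074, 0.1444]
orientation: [-0.544, 3.093, 0.001]
contact_force: [-2.2, 0.5, 0.1]
grip_width: -0.0003
gripper_force: 0.9
```

>>> step_arm(rows=[[0.008,0,0,0,0,0],[0.016,0,0,0,0,0],[0.024,0,0,0,0,0],[0.032,0,0,0,0,0],[0.035,0,0,0,0,0]])

```text
clock: 3.03
tcp_pos: [0.5994, 0.107, 0.1432]
orientation: [0.544, -3.094, 0.0]
contact_force: [-2.6, 0.3, 1.0]
grip_width: -0.0001
gripper_force: 0.9
```

>>> step_arm(rows=[[0.008,0,0,0,0,0],[0.016,0,0,0,0,0],[0.024,0,0,0,0,0],[0.03,0,0,0,0,0],[0.03,0,0,0,0,0]])

```text
clock: 3.45
tcp_pos: [0.6179, 0.1068, 0.1433]
orientation: [-0.544, 3.093, -0.001]
contact_force: [-0.6, -0.6, -0.3]
grip_width: 0.0
gripper_force: 0.1
```

>>> step_arm(rows=[[-0.02,0,0,0,0,0],[-0.05,0,0,0,0,0],[-0.09,0,0,0,0,0],[-0.125,0,0,0,0,0],[-0.16,0,0,0,0,0]])

```text
clock: 3.87
tcp_pos: [0.5206, 0.1068, 0.1436]
orientation: [-0.543, 3.092, -0.0]
contact_force: [-0.2, 1.0, 1.1]
grip_width: 0.0004
gripper_force: 0.0
```

Run:
```python
from h import *
print(r.get_obs()['tcp_pos'])
a=eyes.grab_frame('scene')[100:290,210:400,::-1];b=eyes.grab_frame('side')[80:250,170:340,::-1]
f=lambda x:cv2.resize(cv2.convertScaleAbs(x,alpha=1.6),(400,400),interpolation=cv2.INTER_CUBIC)
cv2.imwrite('pics/e.png',np.hstack([f(a),f(b)]))
```

```text
[0.52059721 0.10676517 0.1435699 ]
```

View pics/e.png

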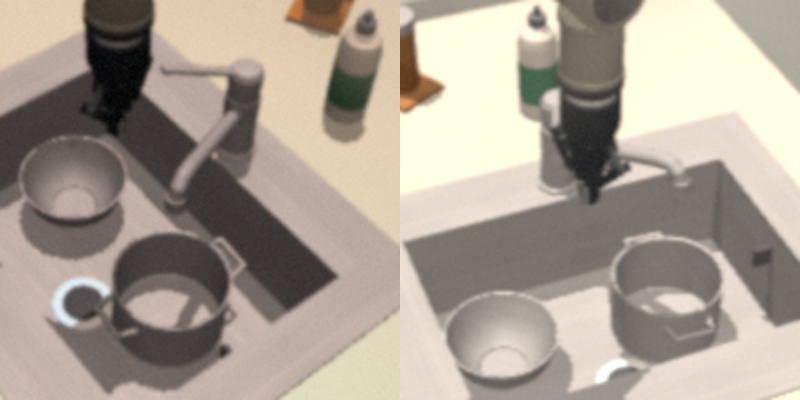

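The spout has swung: the outlet is at (175,204) left and (683,183) right, and the finger is clear. Next I check its offset from the pot.

Run:
```python
from h import *
a=('scene',210+175/2.105,100+204/2.105);b=('side',170+283/2.353,80+183/2.353)
print(onz(*a,.109),onz(*b,.109))
o1,d1=ray(*a);o2,d2=ray(*b);t=np.linalg.lstsq(np.c_[d1,-d2],o2-o1,rcond=None)[0];print(o1+d1*t[0],o2+d2*t[1])
ax=np.array([.551,.288])
for th in (.4,.45,.5,.55): 
  P=[[*(ax+.22*np.array([np.sin(th),-np.cos(th)])),.109]]
  print(th,P,((proj('scene',P)-[210,100])*2.105),(proj('side',P)-[170,80])*2.353+[400,0])
```

```text
[0.64042049 0.10495854 0.109     ] [0.65862456 0.11134058 0.109     ]
[0.64949348 0.09643897 0.12458761] [0.64980149 0.09571061 0.12401024]
0.4 [[np.float64(0.6366720353079032), np.float64(0.08536658131936525), 0.109]] [[160.48778841 209.56428445]] [[676.71351298 198.79782084]]
0.45 [[np.float64(0.6466924175044707), np.float64(0.08990163748241106), 0.109]] [[168.58931431 213.07118207]] [[682.02469409 194.86837509]]
0.5 [[np.float64(0.6564736184929247), np.float64(0.09493183638411798), 0.109]] [[176.92770096 216.27711972]] [[686.96955393 190.78753091]]
0.55 [[np.float64(0.6659911903647451), np.float64(0.10044460514690873), 0.109]] [[185.4763929  219.16896456]] [[691.53774846 186.56918512]]
```

The outlet is at about (0.650, 0.096) against the pot centre at (0.644, 0.105), about 11 mm off, which is well inside the limit. Next is the lever: rise, go round to its robot side, and yaw to match it.

>>> step_arm(rows=[[-0.01,0,0.06,0,0,0],[-0.03,0,0.12,0,0,-0.03],[-0.05,0.03,0.17,0,0,-0.065],[-0.065,0.08,0.17,0,0,-0.1],[-0.075,0.14,0.17,0,0,-0.135]])

```text
clock: 4.38
tcp_pos: [0.478, 0.1905, 0.2484]
orientation: [0.135, 3.133, 0.005]
contact_force: [0.1, 0.9, -0.5]
grip_width: 0.0002
gripper_force: 0.0
```

>>> step_arm(rows=[[0,0.03,0,0,0,-0.035],[0,0.038,-0.02,0,0,-0.06],[0,0.038,-0.07,0,0,-0.06],[0,0.038,-0.12,0,0,-0.06],[0,0.038,-0.135,0,0,-0.06]])

```text
clock: 4.8
tcp_pos: [0.4749, 0.2132, 0.1612]
orientation: [-0.413, -3.112, 0.004]
contact_force: [-0.7, -0.8, 0.2]
grip_width: 0.0001
gripper_force: 0.0
```

Run:
```python
from h import *
o=r.get_obs();print(o['tcp_pos'],o['contact_force'],o['orientation'])
a=eyes.grab_frame('scene')[80:230,210:400,::-1];b=eyes.grab_frame('side')[60:230,170:340,::-1]
f=lambda x,h:cv2.resize(cv2.convertScaleAbs(x,alpha=1.6),(400,h),interpolation=cv2.INTER_CUBIC)
A=np.zeros((400,800,3),np.uint8);A[:316,:400]=f(a,316);A[:,400:]=f(b,400)
cv2.imwrite('pics/g.png',A)
```

```text
[0.47487667 0.21322856 0.16118607] [-0.66005827 -0.8215705   0.24957614] [-0.41292968 -3.11178592  0.00440438]
```

View pics/g.png

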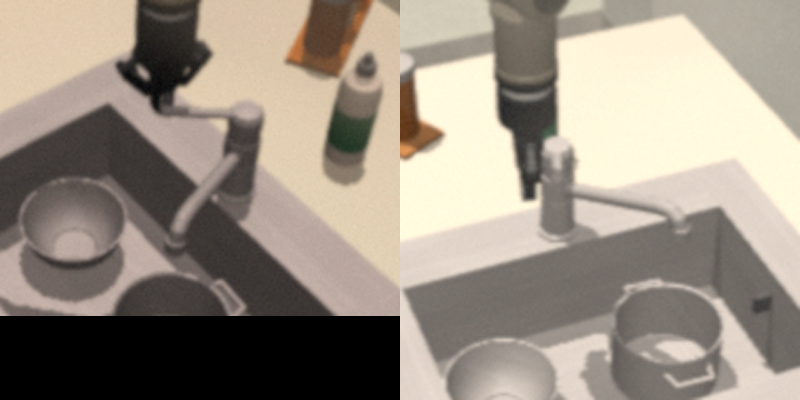

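The finger is on the robot side of the lever, with its tip below the lever and above everything else. I'll push along the arc, yawing with the lever.

>>> step_arm(rows=[[0.02,-0.007,0,0,0,0],[0.037,-0.012,0,0,0,0],[0.049,-0.017,0,0,0,0.005],[0.061,-0.022,0,0,0,0.015],[0.072,-0.027,0,0,0,0.03]])

```text
clock: 5.32
tcp_pos: [0.5215, 0.1979, 0.1662]
orientation: [0.265, 3.128, 0.004]
contact_force: [-1.6, 1.3, -0.1]
grip_width: 0.0001
gripper_force: 0.8
```

>>> step_arm(rows=[[0.015,-0.004,0,0,0,0.03],[0.031,-0.008,0,0,0,0.06],[0.047,-0.009,0,0,0,0.09],[0.063,-0.009,0,0,0,0.12]])

```text
clock: 5.65
tcp_pos: [0.5592, 0.1917, 0.1661]
orientation: [-0.329, 3.122, 0.002]
contact_force: [-1.9, 1.1, -0.4]
grip_width: 0.0003
gripper_force: 0.8
```

>>> step_arm(rows=[[0.013,0.002,0,0,0,0.02],[0.027,0.005,0,0,0,0.05],[0.042,0.01,0,0,0,0.08],[0.056,0.016,0,0,0,0.11],[0.062,0.019,0,0,0,0.12]])

```text
clock: 6.07
tcp_pos: [0.5972, 0.2026, 0.1661]
orientation: [-0.908, 3.004, -0.001]
contact_force: [-1.4, -1.7, -0.1]
grip_width: 0.0003
gripper_force: 0.7
```

>>> step_arm(rows=[[0.005,0.003,0,0,0,0.01],[0.009,0.006,0,0,0,0.02],[0.013,0.009,0,0,0,0.03]])

```text
clock: 6.32
tcp_pos: [0.6045, 0.2073, 0.1662]
orientation: [-1.043, 2.96, -0.002]
contact_force: [-0.7, -0.9, -0.4]
grip_width: -0.0
gripper_force: 0.7
```

>>> step_arm(rows=[[0.002,0.002,0,0,0,0],[0.003,0.003,0,0,0,0]])

```text
clock: 6.48
tcp_pos: [0.6056, 0.2098, 0.1657]
orientation: [-1.04, 2.962, -0.001]
contact_force: [-1.1, -1.6, 0.4]
grip_width: 0.0
gripper_force: 0.7
```

>>> step_arm(rows=[[0.002,0.002,0,0,0,0],[0.002,0.002,0,0,0,0]])

```text
clock: 6.65
tcp_pos: [0.6056, 0.2119, 0.1649]
orientation: [-1.043, 2.962, -0.0]
contact_force: [0.9, -0.2, 0.9]
grip_width: 0.0003
gripper_force: 0.2
```

>>> step_arm(rows=[[0.003,0.003,0,0,0,0],[0.004,0.004,0,0,0,0]])

```text
clock: 6.82
tcp_pos: [0.6075, 0.2145, 0.1645]
orientation: [-1.045, 2.962, -0.0]
contact_force: [-1.0, -2.5, 0.6]
grip_width: -0.0001
gripper_force: 0.8
```

>>> step_arm(rows=[[0.002,0.002,0,0,0,0],[0.003,0.003,0,0,0,0]])

```text
clock: 6.98
tcp_pos: [0.6083, 0.2151, 0.1642]
orientation: [1.043, -2.96, 0.002]
contact_force: [-5.1, -5.8, 5.1]
grip_width: 0.0002
gripper_force: 4.0
```

The force rose to about 9 N, so the lever is at its stop. I'll back off, rise, and look.

>>> step_arm(rows=[[-0.015,-0.015,0,0,0,0],[-0.04,-0.04,0,0,0,0],[-0.05,-0.05,0.04,0,0,0],[-0.06,-0.06,0.1,0,0,0],[-0.08,-0.06,0.16,0,0,0]])

```text
clock: 7.4
tcp_pos: [0.5609, 0.1788, 0.2605]
orientation: [1.042, -2.962, 0.001]
contact_force: [0.7, 0.2, -0.3]
grip_width: 0.0004
gripper_force: 0.0
```

>>> step_arm(rows=[[-0.03,0,0.06,0,0,0],[-0.07,0,0.1,0,0,0],[-0.12,0,0.12,0,0,0],[-0.15,0,0.12,0,0,0],[-0.15,0,0.12,0,0,0]])

```text
clock: 7.82
tcp_pos: [0.4683, 0.1816, 0.334]
orientation: [-1.049, 2.959, 0.002]
contact_force: [0.3, 0.4, -0.9]
grip_width: 0.0001
gripper_force: 0.0
```

Run:
```python
from h import *
o=r.get_obs();print(o['tcp_pos'],o['contact_force'],o['qvel'].round(3))
a=eyes.grab_frame('scene')[100:290,210:400,::-1];b=eyes.grab_frame('side')[80:250,170:340,::-1]
f=lambda x:cv2.resize(cv2.convertScaleAbs(x,alpha=1.6),(400,400),interpolation=cv2.INTER_CUBIC)
cv2.imwrite('pics/k.png',np.hstack([f(a),f(b)]))
ax=np.array([.551,.288])
for th in (.6,.7,.8): 
  P=[[*(ax+.12*np.array([np.sin(th),-np.cos(th)])),.189]]
  print(th,((proj('scene',P)-[210,100])*2.105),(proj('side',P)-[170,80])*2.353+[400,0])
```

```text
[0.46833636 0.18158398 0.33395011] [ 0.2535213   0.39562241 -0.88862288] [ 0.014  0.066  0.028 -0.038  0.013 -0.022  0.026]
0.6 [[221.74174142 118.60675659]] [[634.48110638 108.93792474]]
0.7 [[231.5318854  120.68700032]] [[638.75647322 104.31121604]]
0.8 [[241.49123182 122.06555584]] [[642.18097951  99.47844821]]
```

View pics/k.png

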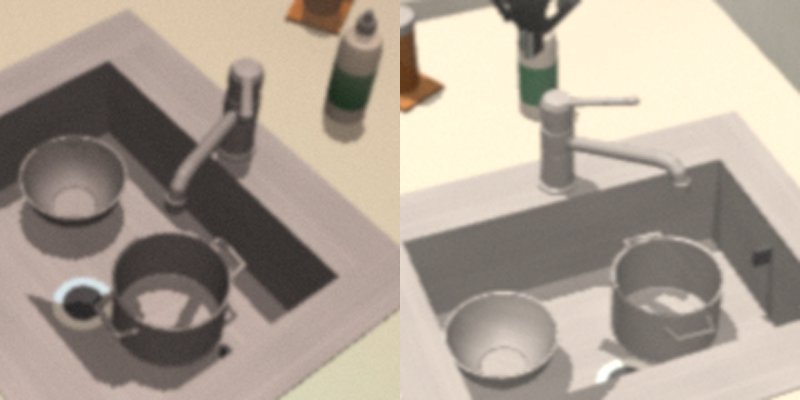

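The lever end is at (637,99) in the side view, matching +0.8 rad, and the outlet has not moved from (175,204). Everything else is where it was and the arm is clear.

```bash
python3 -c "
from bench import r
print(r.hand_in())"
```

```text
the job is handed in; nothing more can be done
None
```

I handed in the job, and no verdict came back: by my camera measurements the outlet is about 11 mm from the middle of the pot, the lever is at its cold stop and still down, the pot, bowl and soap bottle look unmoved (the mug was out of view in the later pictures, but the arm never went near it), and the arm is clear.

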